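Free the green test board from under the bench meter

ROBOT

A 7-joint arm with a two-finger parallel gripper is mounted at the origin on the work surface. World frame = base frame: x ahead of the robot, y to its left, z up, the work surface at z = 0. Lengths are in mm, angles in rad, forces in N, time in s.
With the tool pointing down it reaches from about 400 to 850 mm from the base axis. Payload 10.4 kg.
Tool frame: the origin (TCP) lies at the very end of the fingers, on their centre line; the grasp point (between the pads) lies 19 mm behind it; y points along the fingers, x is the direction in which the jaws open and shut, and the axes are right-handed (so a half turn about y gives the same grasp; the last joint's range is limited). The gripper opens to 85 mm and grips with 20 to 120 N. Pads are 22 mm wide; open, the fingers measure 114 mm over their backs; the gripper's body (76 mm by 85 mm) begins 54 mm behind the grasp point. The pads swing forward as they close: fully open they stand 13 mm farther back than shut.
Start: joints at [-1.194, 0.332, -0.065, 1.46, 0.022, 1.35, -0.088], TCP at [243.261, 575.739, 231.338] pointing down, gripper open.
Joint ranges: [-2.6, 2.6], [-0.5, 2.12], [-1.47, 1.34], [0.16, 2.42], [-1.27, 4.41], [0.06, 2.06], [-2.6, 2.6]. Speed limits (rad/s): [2.22, 2.22, 2.79, 2.79, 3.14, 3.14, 3.14].

INTERFACE

Orientations are given as a rotation vector (axis times angle).
In Python, from workcell import r gives the robot as it stands.
- The arm moves only by the tool jog_arm, never from a script. Its argument "increments" is a list of rows, each a list of 6 numbers: the shift along the tool's x, y, z in mm, then the turn, a rotation vector about the tool's x, y, z in degrees. In form: [[dx, dy, dz, wx, wy, wz], ...]. A call has 1 to 8 rows; each row is the pose to reach, as a shift and turn from the pose measured when the call began, along the tool's axes at that moment; what a row does not reach only later rows make up. A row lasts 1/8 s, in which the tool goes at most 62.5 mm and 10.7 degrees, less where a joint would pass 70% of its speed; a pose out of reach is approached as far as the arm can. A call with a gripper value outside its range is refused whole. "gripper" is the closure in counts, from 0 (fully open) to 255 (shut), set as the call begins (left out, the last holds). The fingers move at their own pace and stop on an object; "newtons" is the grip in N (left out, the last holds). Time passes only in rows, so rows that repeat a pose let the fingers close. It gives the time, the measured TCP pose, the force and the opening at its end, in the units of the state.
- r.sense(): the state, without advancing time (a new reading comes with each control period).
- r.snapshot(name): name is "scene" or "side" or "wrist"; returns a dict with "color" (420x560x3 uint8, red, green, blue), "camera_matrix" (3x3 intrinsics, pixels), "extrinsics" (4x4, takes a point from camera to world coordinates); the wrist camera has in their place "mount" (4x4, takes a point from camera to tool coordinates, whose origin is the TCP and whose axes are the tool frame's). Camera axes: x right, y down, z forward; pixel columns grow to the right and rows downward; lengths in mm; the calibration is good to about 2 mm. A picture is of the moment at which its call begins: read the wrist's pose just before it. There is no depth.
- r.hand_in(): hands the job in, once; it reports no verdict.
Trained networks look in the newest picture that a camera, given by its name, has taken for a name from the list of things; names that differ only in an ending like _2 or _b are one class to them, and where a whole thing is asked for, a point or a joint stands for the part that bears it (a point fixed in the world has none). Each returns a list of dicts, best first, with "p" (0 to 1); they miss things now and then, are a little off and sometimes report something else, mostly with a low value. They report only what shows in the picture. A call takes as long as a camera call.
- r.search_frame(camera, thing): "bbox" ([left, top, width, height] in pixels, round what is visible of it).
- r.cut_out(camera, thing): "pixels" (420x560 bool, what is visible of it) and "bbox" ([left, top, width, height] in pixels, round what is visible of it).
- r.mark_of(camera, thing): "uv" ([column, row] in pixels: a listed point, or the origin of a listed thing).
The state is a dict: "time_s": time; "qpos": joint angles; "joint_vel": joint speeds; "joint_torque": joint torques, N m; "eef_pos": TCP position; "eef_rot": TCP orientation; "contact_force": force on the tool from outside, world axes, zero at the start; "ft_torque": the same for the moment, N m; "width": opening from 0.0 (shut) to 1.0 (fully open).
Only numpy, scipy, OpenCV 4.12 (cv2) and the standard library are available. Lean on these libraries where they do the work, as an engineer would, in place of code of your own. Each camera call takes 0.05 s, during which the arm holds its last target.

TASK

Somebody set the bench meter down with its front on two test boards. Draw the green board out from under it by its heat sink, keeping it level, and lay it the same way up, wholly on the blue mat: set it down, do not drop it. The meter must stay standing where it is, and the red board must stay where it is under the meter.

Things in the scene. Friction and masses are not known exactly. Their poses are not given: they have to be found in the camera images.
- green_sink (a point): centre of the aluminium heat sink (the grip) on the GREEN board. Sink: 30 mm (x) by 20 (y) by 44 tall, 6 to 50 mm above the board's underside; this point is 28 above it. Board: flat, 160 mm (x) by 60 (y), 6 thick, 0.16 kg, reaching 20 mm to -x and 140 to +x of this point; z up. It starts flat on the bench, 50 to 70 mm of its +x end under the meter; it draws out along its -x, drag 2 to 15 N
- red_sink (a point): the same point of the RED board, which has the same shape and axes and lies beside the green one under the meter's front, centres about 105 mm apart (which is left varies); it must stay
- meter: light grey bench meter, loose, 1.5 to 2.2 kg (rear-heavy), 220 mm deep (x), 230 wide (y), top 88 above the bench; origin on the bench below its centre, -x out of its front panel, z up. Case floor 18 mm above the bench; two rear feet stand on the bench, a skid bar 25 mm behind the front face rests on both boards. With the green board gone it still stands on the red board and rear feet
- mat_top (a point): centre of the top face of the blue square bench mat, 220 by 220 mm, 3 mm thick, fixed to the bench; x and y along its edges, z up

How it is judged (in metres and radians):
At the end, for the whole second after the job is handed in: Green board flat, upright and still on the mat, its centre within 55 mm along and 90 mm across (board axes) of the mat's centre; meter still, within 20 mm of its start, tilted under 7 degrees; red heat sink within 20 mm of its start and its board square to the meter within 14 degrees (x of mat_top in the frame of green_sink between 0.005 and 0.115 m and y of mat_top in the frame of green_sink between -0.09 and 0.09 m and z of green_sink in the frame of mat_top between 0.022 and 0.034 m and angle between green_sink's own z axis and vertical below 0.08 rad and linear speed of each of green_board, meter below 0.02 m/s and not (distance of meter from where it was at the start of the episode above 0.02 m or angle between meter's own z axis and vertical above 0.12 rad) and not (distance of red_sink from where it was at the start of the episode above 0.02 m or angle between the x axis of red_sink and the x axis of meter, either way round above 0.25 rad)); the robot touches nothing.
It fails at once if the meter shifted more than 20 mm or tilted more than 7 degrees (distance of meter from where it was at the start of the episode above 0.02 m or angle between meter's own z axis and vertical above 0.12 rad).
It fails at once if the red board moved more than 20 mm or turned under the meter (distance of red_sink from where it was at the start of the episode above 0.02 m or angle between the x axis of red_sink and the x axis of meter, either way round above 0.25 rad).
It fails at once if the green board was let go in the air, with its heat sink more than 30 mm above its height on the mat (z of green_sink in the frame of mat_top above 0.058 m and contact force between the fingers and green_board below 0.05 N).
It also fails if it takes over 38 s, if anything falls off the work surface, if the arm or the gripper's body presses on something with over 40 N, if the wrist force passes 120 N, or if a joint passes its speed limit or range.

## Working session

There is one attempt and no reset: what is moved stays moved. The work goes in short steps, Python scripts to look and compute and a tool call to move; the robot and the scene stay as the last step left them, time stands still between calls to the robot, and variables do not carry over. Pictures are saved under pics/ and viewed, and the job is handed in when it is done.

Besides the shell and the picture viewer there is one more tool, called as name([rows], argument=value, ...), one row to a line, values as JSON. jog_arm: Moves the arm, as the interface text tells. Its arguments: {"type":"object","properties":{"increments":{"type":"array"},"gripper":{"type":"number"},"newtons":{"type":"number"}},"required":["increments"]}

```bash
mkdir -p pics
cat > h.py <<'E'
import numpy as np,cv2
from workcell import r
from scipy.spatial.transform import Rotation as R
E
python3 - <<'E'
from h import *
s=r.sense();print({k:np.round(v,3) for k,v in s.items()}); print(R.from_rotvec(s['eef_rot']).as_matrix().round(3))
for c in ["scene","side","wrist"]:
    d=r.snapshot(c);cv2.imwrite(f"pics/{c}0.png",d['color'][:,:,::-1])
    np.savez(f"{c}0.npz",**d)
    print(c,d['camera_matrix'].tolist(),np.round(d.get('extrinsics',d.get('mount')),3).tolist())
    for t in ["green_sink","red_sink","meter","mat_top"]:
        print(c,t,[(np.round(m['uv'],1).tolist(),round(m['p'],2)) for m in r.mark_of(c,t)],[(np.round(m['bbox'],1).tolist(),round(m['p'],2)) for m in r.search_frame(c,t)])
print(r.sense()['time_s'])
E
```

```text
{'time_s': np.float64(0.0), 'qpos': array([-1.194,  0.333, -0.065,  1.461,  0.022,  1.35 , -0.088]), 'joint_vel': array([ 0.001, -0.   , -0.   ,  0.001, -0.002, -0.   ,  0.001]), 'joint_torque': array([-2.0000e-03, -6.2545e+01,  4.7000e-02, -3.9160e+01,  1.6000e-02,
        1.0000e-02,  0.0000e+00]), 'eef_pos': array([243.121, 575.355, 230.506]), 'eef_rot': array([-1.373, -0.909,  0.911]), 'contact_force': array([ 0.135, -0.054,  0.023]), 'ft_torque': array([-0.006,  0.031, -0.004]), 'width': np.float64(1.003)}
[[ 0.389 -0.001 -0.921]
 [ 0.921 -0.001  0.389]
 [-0.001 -1.    -0.   ]]
scene [[483.57704035784116, 0.0, 270.4296433972004], [0.0, 483.57704035784116, 200.88008543009806], [0.0, 0.0, 1.0]] [[0.818, 0.458, -0.349, 1011.887], [0.575, -0.652, 0.494, -650.147], [-0.001, -0.605, -0.796, 1062.639], [0.0, 0.0, 0.0, 1.0]]
scene green_sink [([325.2, 192.6], 0.73), ([296.1, 180.0], 0.56)] [([281.3, 161.0, 30.1, 36.8], 0.62)]
scene red_sink [] [([315.7, 171.0, 28.2, 35.3], 0.8)]
scene meter [([325.6, 145.6], 0.84)] [([281.4, 94.8, 100.4, 79.3], 0.76)]
scene mat_top [([185.7, 265.6], 0.9
[... 274 characters left out ...]
4, -0.669, 801.108], [0.0, 0.0, 0.0, 1.0]]
side green_sink [([255.8, 207.7], 0.95)] [([225.2, 192.4, 44.7, 31.9], 0.68)]
side red_sink [([283.9, 187.7], 0.56)] [([249.8, 174.5, 43.8, 28.2], 0.66)]
side meter [([219.4, 175.5], 0.65)] [([153.4, 119.6, 120.2, 85.7], 0.77)]
side mat_top [([318.7, 329.1], 0.64)] [([245.1, 271.3, 147.6, 130.4], 0.66)]
wrist [[310.4674655119392, 0.0, 282.4678219522275], [0.0, 310.4674655119392, 209.39462707795064], [0.0, 0.0, 1.0]] [[1.0, 0.001, 0.001, 1.198], [-0.0, -0.298, 0.954, -143.883], [0.002, -0.954, -0.298, 75.865], [0.0, 0.0, 0.0, 1.0]]
wrist green_sink [] []
wrist red_sink [] []
wrist meter [] [([105.7, 362.8, 99.8, 55.1], 0.53)]
wrist mat_top [] []
1.35
```

Run:
```python
import cv2,numpy as np
a=cv2.imread('pics/scene0.png')[80:340,100:420];b=cv2.imread('pics/side0.png')[90:350,130:450]
for n,i in (('sc',a),('si',b)): cv2.imwrite(f'pics/{n}0z.png',cv2.resize(i,None,fx=2.3,fy=2.3,interpolation=cv2.INTER_CUBIC))
```

```text
(no output)
```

View pics/sc0z.png

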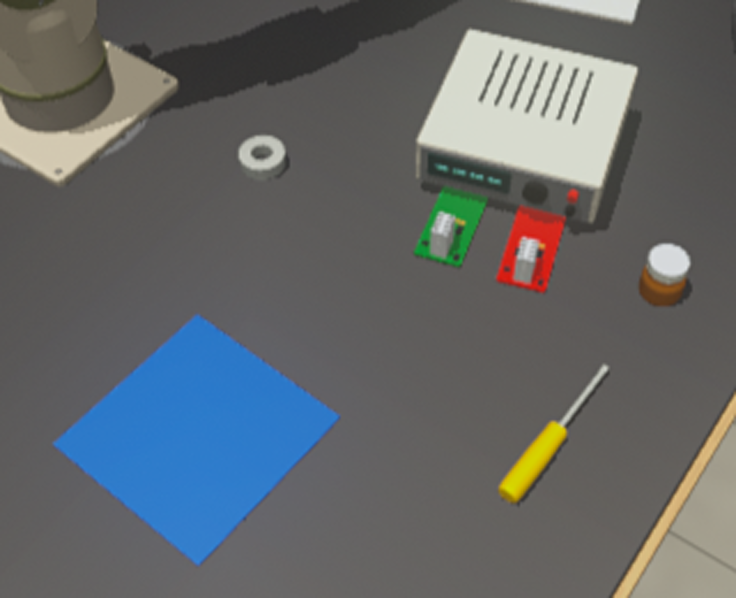

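View pics/si0z.png

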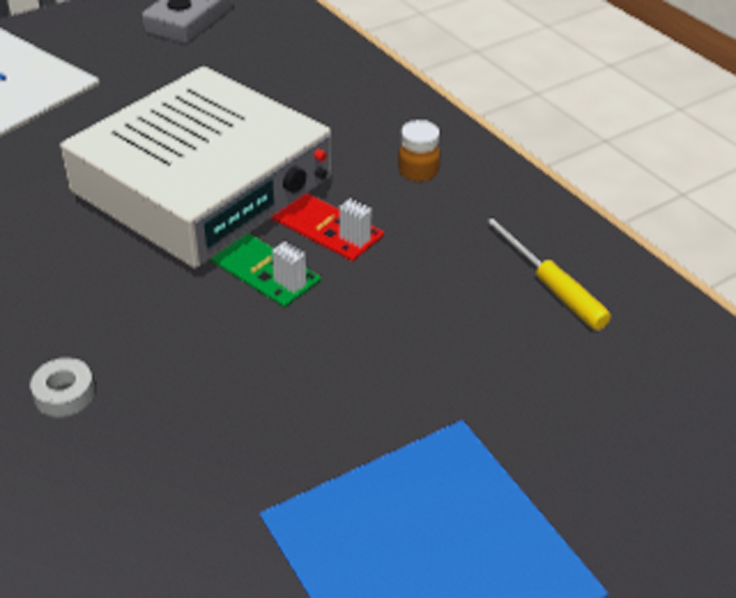

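View pics/wrist0.png

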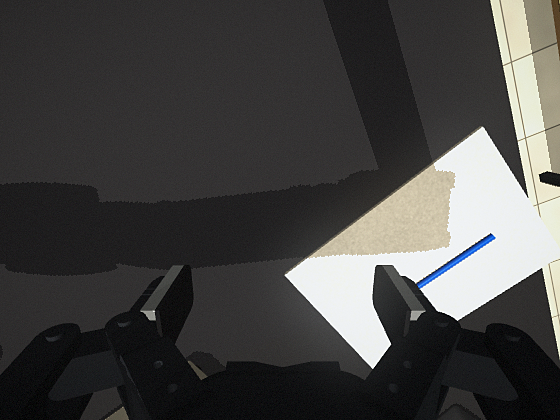

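The scene picture shows green board left with its sink at about (293,181), red sink at (327,192), and the mat around (186,266). The side picture shows the green sink at (256,208). The network's top "green_sink" in the scene picture is actually the red one. I'll measure poses by mapping the colours onto planes.

```bash
cat >> h.py <<'E'
def onplane(uv,K,T,z):
    uv=np.atleast_2d(uv).astype(float)
    d=np.c_[uv,np.ones(len(uv))]@np.linalg.inv(K).T@T[:3,:3].T
    o=T[:3,3]; return o+d*((z-o[2])/d[:,2:])
def ray(uv,K,T):
    d=T[:3,:3]@np.linalg.inv(K)@[uv[0],uv[1],1]; return T[:3,3],d/np.linalg.norm(d)
def tri(a,b):
    A=np.zeros((3,3));c=np.zeros(3)
    for o,d in (a,b):
        P=np.eye(3)-np.outer(d,d);A+=P;c+=P@o
    p=np.linalg.solve(A,c); return p,[np.linalg.norm((np.eye(3)-np.outer(d,d))@(p-o)) for o,d in(a,b)]
def proj(p,K,T):
    q=(np.atleast_2d(p)-T[:3,3])@T[:3,:3]; q=q@K.T; return q[:,:2]/q[:,2:]
E
python3 - <<'E'
from h import *
D={c:np.load(f'{c}0.npz') for c in('scene','side')}
for c,d in D.items():
    K,T=d['camera_matrix'],d['extrinsics']
    hsv=cv2.cvtColor(d['color'],cv2.COLOR_RGB2HSV)
    for n,lo,hi,z in (('green',(50,120,60),(75,255,255),6),('red',(0,200,120),(6,255,255),6),('mat',(100,120,60),(120,255,255),3)):
        m=cv2.inRange(hsv,lo,hi); k,l,st,_=cv2.connectedComponentsWithStats(m)
        i=1+np.argmax(st[1:,4]); m=(l==i).astype('uint8')
        cs=max(cv2.findContours(m,cv2.RETR_EXTERNAL,cv2.CHAIN_APPROX_NONE)[0],key=cv2.contourArea)[:,0]
        P=onplane(cs,K,T,z)[:,:2].astype('float32')
        rc=cv2.minAreaRect(P)
        print(c,n,st[i],rc, cv2.boxPoints(rc).round(0).tolist())
U={'scene':(296.1,180.),'side':(255.8,207.7)}
V={'scene':(325.2,192.6),'side':(283.9,187.7)}
M={'scene':(325.6,145.6),'side':(219.4,175.5)}
for u in(U,V,M):
    print(tri(*[ray(u[c],D[c]['camera_matrix'],D[c]['extrinsics']) for c in D]))
print([onplane({'scene':(185.7,265.6),'side':(318.7,329.1)}[c],D[c]['camera_matrix'],D[c]['extrinsics'],3) for c in D])
E
```

```text
scene green [280 162  32  34 454] ((560.2622680664062, 114.49705505371094), (60.24995422363281, 116.47344207763672), 15.390931129455566) [[516.0, 163.0], [547.0, 50.0], [605.0, 66.0], [574.0, 179.0]]
scene red [316 172  29  35 402] ((661.5006713867188, 137.21212768554688), (58.34893035888672, 111.9900131225586), 17.509729385375977) [[617.0, 182.0], [651.0, 75.0], [706.0, 93.0], [672.0, 199.0]]
scene mat [ 123  217  125  109 6926] ((492.9665832519531, -282.4959716796875), (220.4425048828125, 221.7171630859375), 86.38652038574219) [[375.0, -386.0], [597.0, -399.0], [611.0, -179.0], [389.0, -166.0]]
side green [222 191  48  32 520] ((558.818359375, 112.94371032714844), (63.80048751831055, 119.65559387207031), 15.68313217163086) [[512.0, 162.0], [544.0, 47.0], [606.0, 64.0], [573.0, 179.0]]
side red [249 175  48  28 431] ((657.565673828125, 139.20526123046875), (60.77558898925781, 122.859130859375), 17.239521026611328) [[610.0, 189.0], [647.0, 72.0], [705.0, 90.0], [668.0, 207.0]]
side mat [  243   272   151   132 10691] ((493.1201171875, -283.98480224609375), (221.5175323486328, 220.7843017578125), 86.36038208007812) [[376.0, -388.0], [596.0, -402.0], [610.0, -180.0], [390.0, -166.0]]
(array([573.9844907 ,  91.58766648,  17.56377119]), [np.float64(7.090166493445961), np.float64(7.090166493445899)])
(array([666.53431924,  95.73506925,  32.96304916]), [np.float64(1.270632217814961), np.float64(1.2706322178150224)])
(array([565.11905975, 270.06984848,   4.29598102]), [np.float64(2.3199300279364157), np.float64(2.3199300279363317)])
[array([[ 491.20908567, -280.16624258,    3.        ]]), array([[ 498.51436882, -286.26310103,    3.        ]])]
```

Run:
```python
from h import *
D={c:np.load(f'{c}0.npz') for c in('scene','side')}
print(tri(*[ray(u,D[c]['camera_matrix'],D[c]['extrinsics']) for c,u in (('scene',(292.6,181.7)),('side',(255.7,206.5)))]))
a=np.deg2rad(15.5);X=np.array([-np.sin(a),np.cos(a),0]);Y=np.array([-X[1],X[0],0]);S=np.array([570.5,76,28])
outs=[]
for c,d in D.items():
    im=cv2.resize(d['color'][:,:,::-1],None,fx=6,fy=6,interpolation=cv2.INTER_CUBIC)
    K,T=d['camera_matrix'],d['extrinsics']
    def dr(pts,col):
        p=(proj(pts,K,T)+.5)*6; cv2.polylines(im,[p.astype(int)],True,col,1)
    for z,col in((-22,(0,255,255)),(22,(255,0,255))):
        dr([S+15*i*X+10*j*Y+[0,0,z] for i,j in((-1,-1),(1,-1),(1,1),(-1,1))],col)
    dr([S+i*X+30*j*Y+[0,0,-22] for i,j in((-20,-1),(85,-1),(85,1),(-20,1))],(255,255,0))
    u=((proj(S,K,T)+.5)*6)[0].astype(int)
    outs.append(im[u[1]-250:u[1]+200,u[0]-200:u[0]+200])
cv2.imwrite('pics/ov.png',np.hstack(outs))
```

```text
(array([570.75533131,  80.57230701,  26.12030473]), [np.float64(2.252440654000292), np.float64(2.252440654000096)])
```

View pics/ov.png

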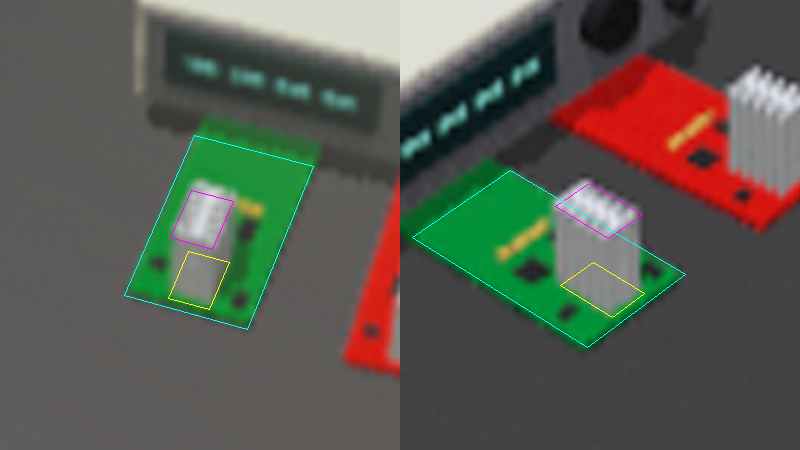

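The overlay matches to about 2 mm: green sink near (570, 78), board x about 15.5° left of world +y. I'll move above it and look with the wrist camera.

```bash
cat >> h.py <<'E'
def delta(p,ang_deg,s=None):
    "target TCP p (mm), pointing down, tool x at ang_deg in world"
    s=s or r.sense(); A=R.from_rotvec(s['eef_rot']); a=np.deg2rad(ang_deg)
    x=np.array([np.cos(a),np.sin(a),0]);y=np.array([0,0,-1.]);B=R.from_matrix(np.c_[x,y,np.cross(x,y)])
    d=A.inv().apply(np.array(p)-s['eef_pos']); w=np.rad2deg((A.inv()*B).as_rotvec())
    return np.round(d,1),np.round(w,2)
E
python3 - <<'E'
from h import *
print(delta([570,78,140],15.5)); print(delta([570,78,230],15.5))
E
```

```text
(array([-331.3,   91.3, -494.7]), array([ 0.  , 51.59,  0.  ]))
(array([-331.3,    1.3, -494.7]), array([ 0.  , 51.59,  0.  ]))
```

jog_arm([
  [-42,0,-62,0,10,0],
  [-84,0,-124,0,20,0],
  [-125,0,-186,0,30,0],
  [-166,0,-248,0,40,0],
  [-207,0,-310,0,46,0],
  [-248,0,-370,0,51.6,0],
  [-290,20,-432,0,51.6,0],
  [-331,60,-495,0,51.6,0],
], gripper=0, newtons=60)

```text
time_s: 2.35
eef_pos: [517.1, 159.2, 204.3]
eef_rot: [-1.559, -0.214, 0.21]
contact_force: [1.6, 0.7, 0.4]
width: 0.998
```

Run:
```python
from h import *
print(delta([570,78,140],15.5));
```

```text
(array([ 29.1,  64.3, -92.4]), array([-0.04, -0.01,  0.15]))
```

jog_arm([
  [15,20,-47,0,0,0],
  [29,50,-92,0,0,0],
  [29,64,-92,0,0,0],
  [29,64,-92,0,0,0],
])

```text
time_s: 2.85
eef_pos: [569.0, 78.8, 139.3]
eef_rot: [-1.559, -0.213, 0.212]
contact_force: [-1.2, 1.7, 0.2]
width: 0.998
```

Run:
```python
from h import *
s=r.sense();d=r.snapshot('wrist');cv2.imwrite('pics/w1.png',d['color'][:,:,::-1])
print([(m['uv'],m['p']) for m in r.mark_of('wrist','green_sink')])
B=np.eye(4);B[:3,:3]=R.from_rotvec(s['eef_rot']).as_matrix();B[:3,3]=s['eef_pos'];T=B@d['mount'];K=d['camera_matrix'];print(s['eef_pos'],s['time_s'])
np.savez('w1.npz',K=K,T=T,color=d['color'])
im=d['color'][:,:,::-1].copy()
a=np.deg2rad(15.5);X=np.array([-np.sin(a),np.cos(a),0]);Y=np.array([-X[1],X[0],0]);S=np.array([570,78,28])
def dr(pts,col): cv2.polylines(im,[(proj(pts,K,T)).astype(int)],True,col,1)
for z,col in((-22,(0,255,255)),(22,(255,0,255))):
    dr([S+15*i*X+10*j*Y+[0,0,z] for i,j in((-1,-1),(1,-1),(1,1),(-1,1))],col)
dr([S+i*X+30*j*Y+[0,0,-22] for i,j in((-20,-1),(85,-1),(85,1),(-20,1))],(255,255,0))
cv2.imwrite('pics/w1o.png',im)
```

```text
[([286.6, 206.6], 0.65)]
[569.00586259  78.81398408 139.32200365] 2.85
```

View pics/w1o.png

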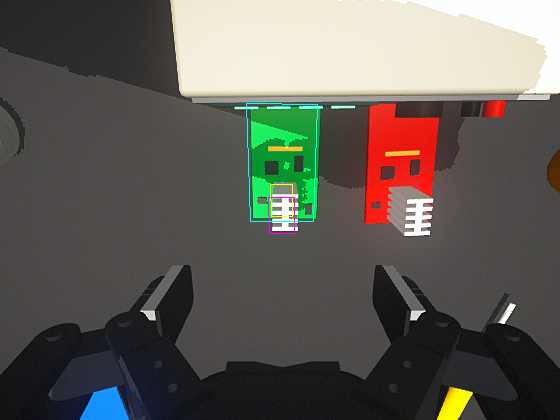

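The wrist overlay agrees: the sink's top face is at about (285,215), the board is square to the tool, and the meter front is clear. Next I'll descend and grip.

Run:
```python
from h import *
print(delta([569.7,79,14],15.5));
```

```text
(array([ -0.7, 127. ,  -1. ]), array([-0.08,  0.1 ,  0.2 ]))
```

jog_arm([
  [0,40,0,0,0,0],
  [-0.7,80,-1,0,0,0],
  [-0.7,110,-1,0,0,0],
  [-0.7,127,-1,0,0,0],
  [-0.7,127,-1,0,0,0],
])

```text
time_s: 3.58
eef_pos: [569.5, 79.7, 14.0]
eef_rot: [-1.558, -0.217, 0.213]
contact_force: [0.6, 0.6, 0.2]
width: 1.003
```

jog_arm([
  [0,0,0,0,0,0],
  [0,0,0,0,0,0],
  [0,0,0,0,0,0],
  [0,0,0,0,0,0],
  [0,0,0,0,0,0],
  [0,0,0,0,0,0],
], gripper=255, newtons=70)

```text
time_s: 4.32
eef_pos: [570.2, 79.9, 14.6]
eef_rot: [-1.558, -0.217, 0.211]
contact_force: [3.0, 1.2, 5.5]
width: 0.223
```

Run:
```python
from h import *
s=r.sense();print(s['time_s'],s['eef_pos'],s['contact_force'],s['width']);d=r.snapshot('wrist');e=r.snapshot('side')
cv2.imwrite('pics/w2.png',np.hstack([cv2.resize(d['color'][:,:,::-1],(400,300)),cv2.resize(e['color'][110:260,180:380,::-1],(400,300))]))
print(delta([569.7,79,14],15.5));
```

```text
4.325 [570.20633164  79.88613556  14.6393253 ] [2.98413607 1.17365459 5.49879335] 0.2230919978121856
(array([-0.7,  0.6, -0.7]), array([-0.1 ,  0.15,  0.24]))
```

View pics/w2.png

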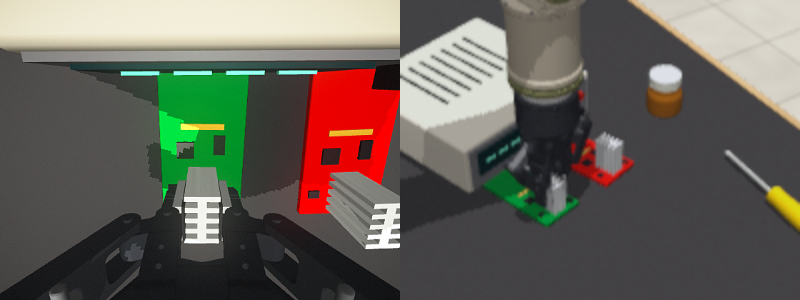

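The sink is gripped (opening 19 mm). I'll draw slowly along -x, which is tool -z.

jog_arm([
  [0,0,-3,0,0,0],
  [0,0,-7,0,0,0],
  [0,0,-12,0,0,0],
  [0,0,-17,0,0,0],
  [0,0,-22,0,0,0],
  [0,0,-27,0,0,0],
  [0,0,-32,0,0,0],
  [0,0,-37,0,0,0],
])

```text
time_s: 5.42
eef_pos: [579.8, 46.5, 14.6]
eef_rot: [-1.555, -0.219, 0.213]
contact_force: [-1.0, 7.4, 3.3]
width: 0.223
```

Run:
```python
from h import *
s=r.sense();print(s['time_s'],s['eef_pos'],s['contact_force'],s['width'],s['ft_torque']);d=r.snapshot('wrist');e=r.snapshot('side')
cv2.imwrite('pics/w3.png',np.hstack([cv2.resize(d['color'][:,:,::-1],(400,300)),cv2.resize(e['color'][110:260,180:380,::-1],(400,300))]))
```

```text
5.425 [579.84000486  46.48964965  14.6452904 ] [-1.00142852  7.36750996  3.2915956 ] 0.2230451605734035 [ 1.1648793   0.50871661 -0.08122063]
```

View pics/w3.png

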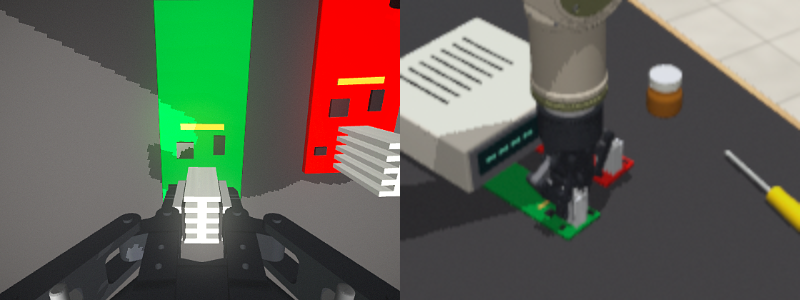

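The board is sliding out with about 7.5 N of drag, and the meter and red board are unmoved.

jog_arm([
  [0,0,-6,0,0,0],
  [0,0,-12,0,0,0],
  [0,0,-18,0,0,0],
  [0,0,-25,0,0,0],
  [0,0,-33,0,0,0],
  [0,0,-42,0,0,0],
  [0,0,-51,0,0,0],
  [0,0,-60,0,0,0],
])

```text
time_s: 6.52
eef_pos: [596.6, -12.7, 14.7]
eef_rot: [-1.556, -0.218, 0.212]
contact_force: [-0.5, 3.8, 6.7]
width: 0.225
```

Run:
```python
from h import *
s=r.sense();print(s['time_s'],s['eef_pos'],s['contact_force'],s['width'],s['ft_torque']);d=r.snapshot('wrist');e=r.snapshot('side')
cv2.imwrite('pics/w4.png',np.hstack([cv2.resize(d['color'][:,:,::-1],(400,300)),cv2.resize(e['color'][110:260,180:380,::-1],(400,300))]))
```

```text
6.525 [596.60093228 -12.7485116   14.67681405] [-0.49502366  3.81889933  6.71707288] 0.22541937670135842 [ 0.79908035  0.29574272 -0.07082141]
```

View pics/w4.png

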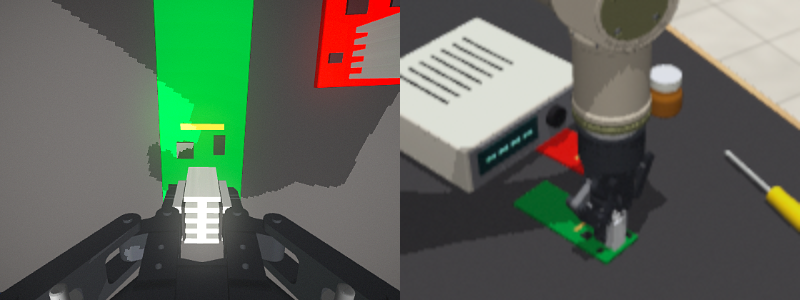

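The board is fully clear, with its far end visible and the meter still standing. Next I'll lift it slightly and carry it to the mat.

Run:
```python
from h import *
print(delta([597,-13,50],15.5)); print(delta([493,-343,50],0)); d=np.load('scene0.npz');print(onplane([[339,267],[320,295],[365,240]],d['camera_matrix'],d['extrinsics'],10))
```

```text
(array([  0.8, -35.3,   1.4]), array([-0.1 ,  0.11,  0.27]))
(array([-188.2,  -36.7, -288.5]), array([-0.13, 15.61,  0.26]))
[[ 807.95417743  -67.38578948   10.        ]
 [ 809.25592954 -159.16830015   10.        ]
 [ 822.77213761   39.67054964   10.        ]]
```

jog_arm([
  [0,-8,-8,0,0,0],
  [0,-22,-20,0,0,0],
  [-15,-33,-50,0,1,0],
  [-40,-36,-85,0,4,0],
  [-66,-36,-122,0,6,0],
  [-93,-36,-160,0,9,0],
  [-120,-36,-197,0,11,0],
  [-147,-36,-232,0,13,0],
])

```text
time_s: 7.62
eef_pos: [516.6, -280.0, 50.5]
eef_rot: [-1.568, -0.038, 0.03]
contact_force: [0.7, -0.5, -1.7]
width: 0.222
```

Run:
```python
from h import *
s=r.sense();print(s['time_s'],s['eef_pos'],s['contact_force'],s['width'],s['ft_torque'])
print(delta([493,-343,50],0)); e=r.snapshot('side');d=r.snapshot('scene')
cv2.imwrite('pics/w5.png',np.hstack([cv2.resize(d['color'][:,:,::-1],(400,300)),cv2.resize(e['color'][:,:,::-1],(400,300))]))
```

```text
7.625 [ 516.6080607  -279.97682406   50.49917807] [ 0.72325456 -0.5178995  -1.65639515] 0.2216014968008889 [-0.02685013 -0.030412   -0.04382808]
(array([-26.3,   0.2, -61.9]), array([-0.13,  2.5 ,  0.27]))
```

View pics/w5.png

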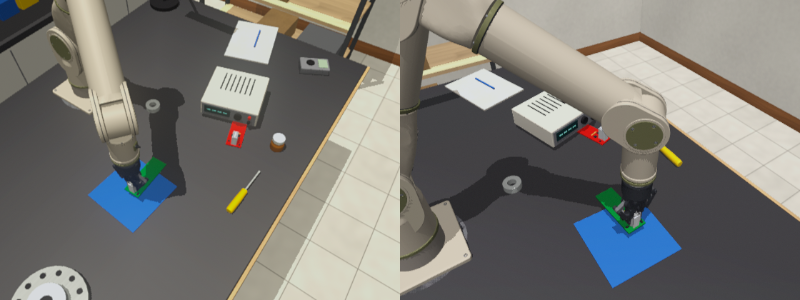

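The board is held level over the mat, and the meter and red board are in place.

jog_arm([
  [-13,0,-31,0,1.3,0],
  [-26,0,-62,0,2.5,0],
  [-26,0,-62,0,2.5,0],
  [-26,10,-62,0,2.5,0],
  [-26,20,-62,0,2.5,0],
  [-26,27,-62,0,2.5,0],
  [-26,27,-62,0,2.5,0],
])

```text
time_s: 8.6
eef_pos: [490.2, -346.7, 22.8]
eef_rot: [-1.571, 0.003, -0.007]
contact_force: [-0.1, -0.2, -1.9]
width: 0.223
```

Run:
```python
from h import *
s=r.sense();print(s['time_s'],s['eef_pos'],s['contact_force'],s['width'],s['ft_torque'])
print(delta([493,-343,17.5],0)); e=r.snapshot('side');d=r.snapshot('wrist')
cv2.imwrite('pics/w6.png',np.hstack([cv2.resize(d['color'][:,:,::-1],(400,300)),cv2.resize(e['color'][200:410,180:460,::-1],(400,300))]))
```

```text
8.6 [ 490.15240527 -346.73779209   22.78672698] [-0.12521492 -0.18415469 -1.91085351] 0.22273145170425077 [-0.09824615 -0.02814507  0.00969823]
(array([2.8, 5.3, 3.8]), array([-0.01, -0.38,  0.13]))
```

View pics/w6.png

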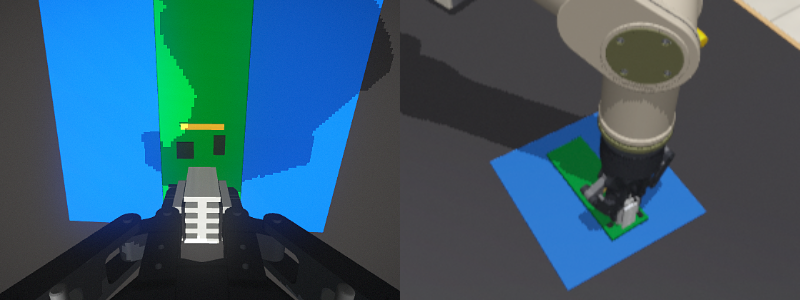

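The board is centred on the mat, about 5 mm above it. I'll lower it to contact.

jog_arm([
  [2,2,3,0,0,0],
  [2.5,4,4,0,0,0],
  [2.5,5,4,0,0,0],
  [2.5,5.3,4,0,0,0],
  [2.5,5.3,4,0,0,0],
])

```text
time_s: 9.32
eef_pos: [493.0, -343.4, 18.4]
eef_rot: [-1.571, 0.003, -0.008]
contact_force: [-0.6, 0.2, -1.4]
width: 0.228
```

jog_arm([
  [0,0.5,0,0,0,0],
  [0,1,0,0,0,0],
  [0,1.5,0,0,0,0],
  [0,1.5,0,0,0,0],
])

```text
time_s: 9.82
eef_pos: [493.1, -343.6, 17.6]
eef_rot: [-1.571, 0.003, -0.009]
contact_force: [-1.4, 1.9, 7.4]
width: 0.226
```

Contact at z 17.6, with the force up to +7 N. I'll release gently and retreat upwards.

jog_arm([
  [0,0,0,0,0,0],
  [0,0,0,0,0,0],
  [0,0,0,0,0,0],
  [0,0,0,0,0,0],
  [0,0,0,0,0,0],
], gripper=0)

```text
time_s: 10.45
eef_pos: [493.1, -343.6, 17.6]
eef_rot: [-1.571, 0.003, -0.009]
contact_force: [0.9, 0.6, -0.7]
width: 0.999
```

jog_arm([
  [0,-20,0,0,0,0],
  [0,-50,0,0,0,0],
  [0,-90,0,0,0,0],
  [0,-140,0,0,0,0],
  [0,-170,0,0,0,0],
  [0,-170,0,0,0,0],
])

```text
time_s: 11.2
eef_pos: [493.5, -344.6, 191.6]
eef_rot: [-1.574, -0.001, -0.013]
contact_force: [0.2, -0.2, -0.8]
width: 0.998
```

Run:
```python
from h import *
s=r.sense();print(s['time_s'],s['eef_pos'],s['contact_force'],s['width'])
im={}
for c in('scene','side','wrist'):
    e=r.snapshot(c);im[c]=e['color'][:,:,::-1]
    if c=='wrist':
        B=np.eye(4);B[:3,:3]=R.from_rotvec(s['eef_rot']).as_matrix();B[:3,3]=s['eef_pos'];T=B@e['mount']
    else: T=e['extrinsics']
    K=e['camera_matrix'];hsv=cv2.cvtColor(e['color'],cv2.COLOR_RGB2HSV)
    for n,lo,hi,z in (('green',(50,120,60),(75,255,255),9),('red',(0,200,120),(6,255,255),6),('mat',(100,120,60),(120,255,255),3)):
        m=cv2.inRange(hsv,lo,hi); k,l,st,_=cv2.connectedComponentsWithStats(m)
        if k<2: continue
        i=1+np.argmax(st[1:,4]);
        if st[i,4]<100: continue
        m=(l==i).astype('uint8')
        cs=max(cv2.findContours(m,cv2.RETR_EXTERNAL,cv2.CHAIN_APPROX_NONE)[0],key=cv2.contourArea)[:,0]
        print(c,n,np.round(cv2.boxPoints(cv2.minAreaRect(onplane(cs,K,T,z)[:,:2].astype('float32')))).tolist())
a=np.load('scene0.npz')['color'][:,:,::-1]
cv2.imwrite('pics/w7.png',np.vstack([np.hstack([cv2.resize(im['scene'][80:340,100:420],(400,300)),cv2.resize(im['side'][90:410,130:450],(400,300))]),np.hstack([cv2.resize(a[80:340,100:420],(400,300)),cv2.resize(im['wrist'],(400,300))])]))
d=np.abs(a.astype(int)-im['scene'])[85:200,270:390].max(2);print((d>40).sum())
```

```text
11.2 [ 493.47680511 -344.60578307  191.61809412] [ 0.17486159 -0.17796792 -0.77656068] 0.9979652265245131
scene green [[465.0, -361.0], [521.0, -362.0], [524.0, -207.0], [467.0, -206.0]]
scene red [[616.0, 182.0], [652.0, 75.0], [706.0, 93.0], [671.0, 200.0]]
scene mat [[375.0, -385.0], [597.0, -400.0], [611.0, -179.0], [389.0, -164.0]]
side green [[462.0, -365.0], [521.0, -366.0], [523.0, -208.0], [464.0, -207.0]]
side red [[611.0, 188.0], [647.0, 72.0], [705.0, 90.0], [669.0, 206.0]]
side mat [[376.0, -388.0], [596.0, -402.0], [610.0, -180.0], [390.0, -166.0]]
wrist green [[500.0, -280.0], [527.0, -280.0], [528.0, -204.0], [500.0, -204.0]]
wrist mat [[436.0, -305.0], [606.0, -315.0], [615.0, -176.0], [444.0, -166.0]]
594
```

View pics/w7.png

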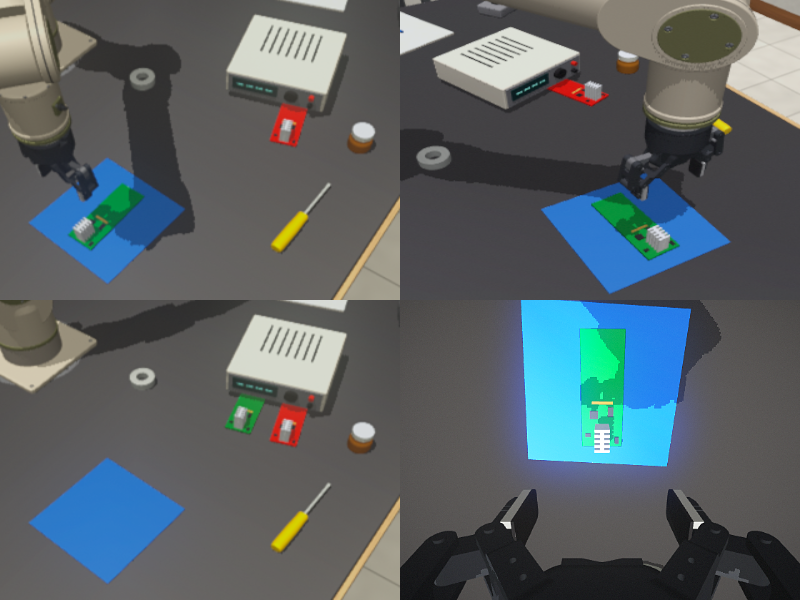

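The green board lies flat and centred on the mat. Board edges are 462–524 by −366 to −206, and the mat's are about 375–611 by −402 to −164. The meter and red board show no movement, and the arm is clear, so I'm handing in.

```bash
python3 -c "
from h import *
print(r.hand_in(), r.sense()['time_s'])"
```

```text
the job is handed in; nothing more can be done
the job is handed in; nothing more can be done
```

I drew the green board out from under the meter by its heat sink and set it down on the blue mat, same way up. It was on the mat in contact before I released it. I then raised the arm clear and handed in at about 11 s on the robot's clock; no verdict is reported.

**Draw and set-down:** The draw was level at constant height, with the last drag readings at about 7 N and 4 N. The push on the tool at set-down was about 7 N.

**Last checks:**
- **Green board:** it lies flat and wholly on the mat. Its measured centre is about (494, −285), against the mat's centre at (493, −283).
- **Red board:** its corners are within about 1 mm of where they were at the start, in both fixed cameras.
- **Meter:** it looks unmoved in the before and after pictures, but I only compared these by eye and did not measure its pose again.

**Disagreements:**
- In the first scene picture the network's top "green_sink" mark was actually the red one. I went by the board colours instead.
- The final colour fits from the wrist camera covered only parts of the board and the mat, because of shadow and glare. The final numbers come from the scene and side cameras.

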